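Post a sweet through the swing flap

ROBOT

A 6-joint arm with a two-finger parallel gripper is mounted at the origin on a cart in front of the work surface, level with it; the furniture and walls round the work are solid. World frame = base frame: x ahead of the robot, y to its left, z up, the work surface at z = 0. Lengths are in m, angles in rad, forces in N, time in s.
With the tool pointing down it reaches from about 0.35 to 0.975 m from the base axis. Payload 4.9 kg.
Tool frame: the origin (TCP) lies at the very end of the fingers, on their centre line; the grasp point (between the pads) lies manip.grip_point_offset behind it (manip.grip_point_offset is the distance from the TCP to the grasp point, in m); z points along the fingers, y is the line along which they close (so a half turn about z gives the same grasp; the last joint's range is limited). The gripper opens to 85 mm and grips with 20 to 120 N. Pads are 22 mm wide; open, the fingers measure 114 mm over their backs; the gripper's body (76 mm by 85 mm) begins 54 mm behind the grasp point. The pads swing forward as they close: fully open they stand 13 mm farther back than shut.
Start: joints at [-1.403, 0.053, 1.613, -0, 1.476, -0.119], TCP at [0.177, -0.599, 0.197] pointing down, gripper open.
Joint ranges: [-3.01, 3.01], [-1.01, 2.22], [0.06, 2.58], [-1.02, 4.17], [0.09, 2.62], [-3.14, 3.14]. Speed limits (rad/s): [2.57, 2.57, 3.14, 3.14, 3.14, 3.14].

INTERFACE

Orientations are given as a unit quaternion [w, x, y, z].
In Python, from plant import manip gives the robot as it stands.
- The arm moves only by the shell command python3 -m crank 'ROWS' [OPENING]. ROWS is JSON, a list of rows, each an object of numbers: "x", "y", "z": the shift along the tool's x, y, z in cm; "turn": the turn about the tool's z in rad. In form: [{"x": .., "y": .., "z": .., "turn": ..}, ...]. A call has 1 to 5 rows; each row shifts and turns the commanded pose from where the row before left it, along the tool's axes as they then stand; what a row does not reach is not made up. A row lasts 1/10 s, in which the tool goes at most 50 mm and 8.59 degrees, less where a joint would pass 70% of its speed; a pose out of reach is approached as far as the arm can. A call with a gripper value outside its range is refused whole. OPENING is the opening in per cent of the stroke, from 0 (shut) to 100 (fully open), set as the call begins (- or left out, the last holds). The fingers move at their own pace and stop on an object; the grip force is fixed at half the most. Time passes only in rows, so rows that do not move let the fingers close. It gives the time, the measured TCP pose, the force, the opening and the grip force at its end, in the units of the state.
- manip.state(): the state, without advancing time (a new reading comes with each control period).
- manip.grab_frame(name): name is "scene" or "top" or "wrist"; returns (picture, depth): 480x640x3 uint8, red, green, blue; 480x640 float32, m along the optical axis (not along the pixel's ray), 0 where there is no reading.
- manip.camera_model(name): a dict with "mtx" (3x3 intrinsics, pixels), "world_to_cam" (4x4, takes a point from world to camera coordinates). Camera axes: x right, y down, z forward; pixel columns grow to the right and rows downward; lengths in m; the calibration is good to about 2 mm. A picture is of the moment at which its call begins: read the wrist's pose just before it. camera_model takes no time and is no camera call; for the wrist camera it gives the pose at the moment of the call.
- manip.job_done(): hands the job in; it is judged then, once.
The state is a dict: "time": time; "joint_pos": joint angles; "joint_vel": joint speeds; "joint_efforts": joint torques, N m; "tool_pos": TCP position; "tool_rot": TCP orientation; "contact_force": force on the tool from outside, world axes, zero at the start; "ft_torque": the same for the moment, N m; "gripper_width": opening from 0.0 (shut) to 1.0 (fully open); "grasp_force": force on a finger pad.
Only numpy, scipy, OpenCV 4.12 (cv2) and the standard library are available. Lean on these libraries where they do the work, as an engineer would, in place of code of your own. Each camera call takes 0.05 s, during which the arm holds its last target. There are 200 camera calls.

TASK

Put the star-shaped sweet that lies on the deck of the wooden sweet box away into the box, without picking it up: with one fingertip push the sprung flap inward and keep it open, and with the other finger, following behind, push the sweet off the deck so that it drops in through the open flap. Open the flap with the finger, not with the sweet, do it gently, and leave the flap to swing fully shut. Leave the other things where they stand.

Things in the scene. Friction and masses are not known exactly. Their poses are not given: they have to be found in the camera images.
- sweet_box: Fixed box, dark wood and steel, 100 (x) x 222 (y) x 153 high. Origin on the worktop under the lip where the deck ends; y runs along it from deck to bin, z up. Deck: flat, 115 above the worktop, y = -115 to 0, end open, a rail 6 wide and 11 high along each side (87 clear). Bin: y = -70 to 101, 104 deep, under flap and deck (deck plate 9 thick).
- lip (a point): Middle of the lip between deck and bin, at deck height (box x = 0, y = 0, z = 115). Beyond it two cheeks 86 apart flank the flap, their tops some 4 above its slope; the end wall at y = 101 stands 38 above the deck. The bin wall on the robot's side is clear.
- flap (a joint): Steel flap over the bin, 82 wide, 100 long, 3 thick, on an axle across the box at y = 95, 40 above the deck; shut, it slopes down to the lip. Rad: 0 shut, grows as its free edge swings in and down, stop at 1.1. A spring shuts it at once; pushing it takes 1 to 6 N. An upright finger moved in box +y just over the deck opens it wider the further it goes (about 0.6 when its face is 75 past the lip, 0.9 at 87).
- flap_edge (a point): Middle of the flap's free edge; moves with the flap. Shut, it lies just past the lip at deck height.
- sweet: Star-shaped foil-wrapped sweet lying on the deck of the box, 51 x 48 x 20 high, 14 g, slides easily. Origin at the centre of its underside, z up. It is the only sweet on the deck.
- tamper: Bystander: coffee tamper, 58 across, 93 high, standing on the worktop past the bin end of the box. Origin at the centre of its underside.
- twist_sweet: Bystander: twist-wrapped sweet, 49 x 75 x 35, on the worktop past the deck end of the box. Origin at the centre of its underside.
- star_spare: Bystander: a second star-shaped sweet, 51 x 48 x 20, on the worktop ahead of the robot, not for posting. Origin at the centre of its underside.
- shaker: Bystander: shaker with a black top, 65 across, 103 high, on the worktop ahead of the robot. Origin at the centre of its underside.
- shot_glass: Bystander: shot glass, 49 across, 62 high, on the worktop to the left. Origin at the centre of its underside.
- cup: Bystander: wide cup, 93 x 120 x 59, on the worktop to the left. Origin at the centre of its underside.

How it is judged:
By the outcome, as a careful person would: the job done as asked, in the order asked, and still so for the second after the job is handed in, with the robot touching nothing.
It also fails if it takes over 43 s, if anything falls off the work surface, if the arm or the gripper's body presses on something with over 40 N, if the wrist force passes 120 N, or if a joint passes its speed limit or range.

## Working session

There is one attempt and no reset: what is moved stays moved. The work goes in short steps, Python scripts to look and compute and a shell command to move; the robot and the scene stay as the last step left them, time stands still between calls to the robot, and variables do not carry over. Pictures are saved under pics/ and viewed, at most 10 in all, crops included, and the job is handed in when it is done.

```bash
mkdir -p pics
python3 - <<'E'
from plant import manip
import cv2,numpy as np
print(manip.state(), manip.grip_point_offset)
for n in("scene","top"):
    p,d=manip.grab_frame(n); cv2.imwrite(f"pics/{n}0.png",p[:,:,::-1]); np.save(f"pics/{n}0.npy",d)
    print(n,manip.camera_model(n))
E
```

```text
{'time': 0.0, 'joint_pos': array([-1.40304218e+00,  5.33097804e-02,  1.61427551e+00,  2.45142321e-05,
        1.47599289e+00, -1.18986657e-01]), 'joint_vel': array([ 0.00059986,  0.00046697, -0.00185284, -0.00075226,  0.00154312,
        0.00220244]), 'joint_efforts': array([-8.93162123e-04, -3.93686235e+01, -3.70179391e+01, -2.49434142e-04,
        6.94626564e-03, -7.35982326e-06]), 'tool_pos': array([ 0.17666873, -0.59880198,  0.19560331]), 'tool_rot': array([-9.92764017e-04,  9.89739736e-01,  1.42878509e-01, -1.20075560e-05]), 'contact_force': array([ 0.89053184, -0.14474187,  0.25394283]), 'ft_torque': array([-0.04118448, -0.00744005, -0.01198548]), 'grasp_force': 0.0, 'gripper_width': 1.0007078691830982} 0.0187
scene {'mtx': array([[567.99445717,   0.        , 319.27404601],
       [  0.        , 567.99445717, 245.39421798],
       [  0.        ,   0.        ,   1.        ]]), 'world_to_cam': array([[-0.65670039, -0.75396349,  0.0168423 ,  0.27089088],
       [-0.56633884,  0.47828639, -0.67119479,  0.40890877],
       [ 0.49800092, -0.45031233, -0.74108966,  1.40107885],
       [ 0.        ,  0.        ,  0.        ,  1.        ]])}
top {'mtx': array([[572.08804082,   0.        , 315.66734735],
       [  0.        , 572.08804082, 243.4463214 ],
       [  0.        ,   0.        ,   1.        ]]), 'world_to_cam': array([[ 0.00639286, -0.99996102, -0.00609017, -0.08128877],
       [-0.98180495, -0.00512068, -0.18982311,  0.55570218],
       [ 0.18978453,  0.00719287, -0.98179942,  1.56844968],
       [ 0.        ,  0.        ,  0.        ,  1.        ]])}
```

View pics/top0.png

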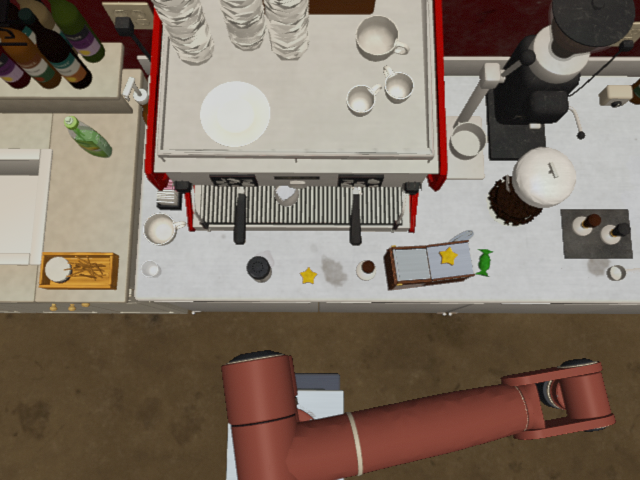

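View pics/scene0.png

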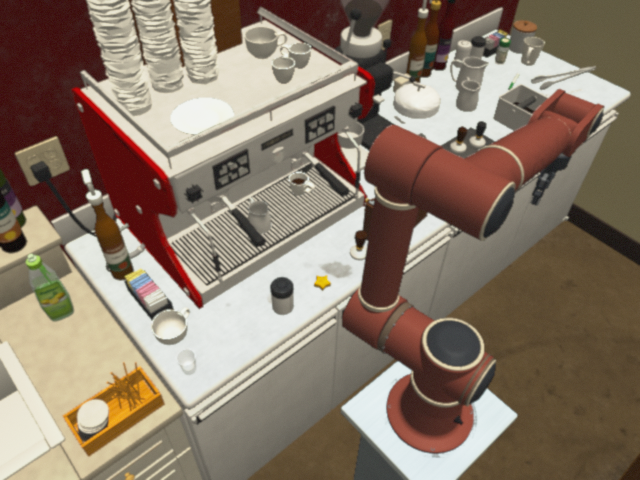

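The top view shows the box at about (387–475, 235–290). The deck is on the right with the star at (448,256), the tamper is at (367,268) and the twist sweet at (484,262). In the scene view the arm hides the box. Next I zoom in on the top view.

```bash
cat > h.py <<'E'
import numpy as np,cv2
from plant import manip
def ray(n,u,v,z,M=None):
    c=M or manip.camera_model(n); K=c["mtx"];T=c["world_to_cam"];R=T[:3,:3]
    o=-R.T@T[:3,3]; d=R.T@np.linalg.inv(K)@[u,v,1]; return o+d*(z-o[2])/d[2]
def cloud(n,d,M=None):
    c=M or manip.camera_model(n); K=c["mtx"];T=c["world_to_cam"];v,u=np.indices(d.shape)
    P=np.stack([(u-K[0,2])/K[0,0]*d,(v-K[1,2])/K[1,1]*d,d],-1); return (P-T[:3,3])@T[:3,:3]
E
python3 - <<'E'
from h import *
p=cv2.imread("pics/top0.png"); d=np.load("pics/top0.npy")
c=cv2.resize(p[205:315,350:500],None,fx=5,fy=5,interpolation=cv2.INTER_CUBIC); cv2.imwrite("pics/crop.png",c)
W=cloud("top",d)
for v in range(230,296,4): print(v,' '.join("%4d"%(1000*W[v,u,2]) for u in range(364,500,5)))
h=cv2.cvtColor(p,cv2.COLOR_BGR2HSV)
m=cv2.inRange(h,(20,120,120),(35,255,255))
n,l,s,ce=cv2.connectedComponentsWithStats(m)
for i in range(1,n):
    if s[i,4]>60: print(s[i],ce[i],ray("top",*ce[i],.135),ray("top",*ce[i],.02))
# deck level points
m=(abs(W[...,2]-.115)<.004); m[:,:370]=0;m[:,490:]=0
E
```

```text
230   67   65   68   67   73   71  163   66   61   86   86    5    4    6    0    0    8    0    8    2   -6   24   -6    0    1    0    4    2
234   -1    0    2    3    0    7   -3   -1    1    3   -1    3 1644    4    3   -5   -5    2   -3   19   51   51    0    4   -4   -7   -1    4
238    0    0    5   -5    0    1    2    2   -3    6   -2    0   -2   -3    0   -6   -2    0   23   52   30   24    3   -2   -6   -8    0    3
242    3    1    8    9   -3    2    6    3    4   -1   -3   -4    1    4    2    0    0  124  125  128  128    9   -3   -2    3   -7    0   -2
246   -1   -1   -4   -2   -1   -5  163    3  148  139  133  131  116  127  121  112  121  109  117  116  113    2   -3   -4    0   -3   -2    4
250    1   12   -2    0   -6  150  163  147  150  134  131  129  115  118  119  113  115  134  117  117  114  115   -2   22   21   25    0   -3
254   -6    4    3    7   56  145  157  149  138  138  134  128  114  120  118  124  144  134  133  110  116  115    0    6   18    0    6    4
258    4   -3    3   -3   37  129  161  152  145  132  130  125  116  113  116  113  140  14
[... 899 characters left out ...]
2    3    1 1644
286   -3   -2   -2    3    3   54  110   87   62   41   24   10    1    2    3    3    2    2    6   -1    2    2   -5    0    5    6    4    2
290    2   -3    2   -1    1   15    2    5    0    3   -2   -2    4    5    4    0    2    0    4    8    3   -5    4   -2    2   -1    2   -1
294   -8    0   -1    2    0   -5    0   -2    7    6    4   -5    2    0   -2    0   -3    1   -2    4    0    0    2    4    3   -3   -3   -2
[440 247  18  18 182] [447.97252747 256.02747253] [ 0.5079029  -0.43253177  0.135     ] [ 0.52766446 -0.45864167  0.02      ]
[300 268  17  16 154] [308.01298701 275.75324675] [ 0.45269801 -0.05886337  0.135     ] [ 0.46825493 -0.05651306  0.02      ]
```

View pics/crop.png

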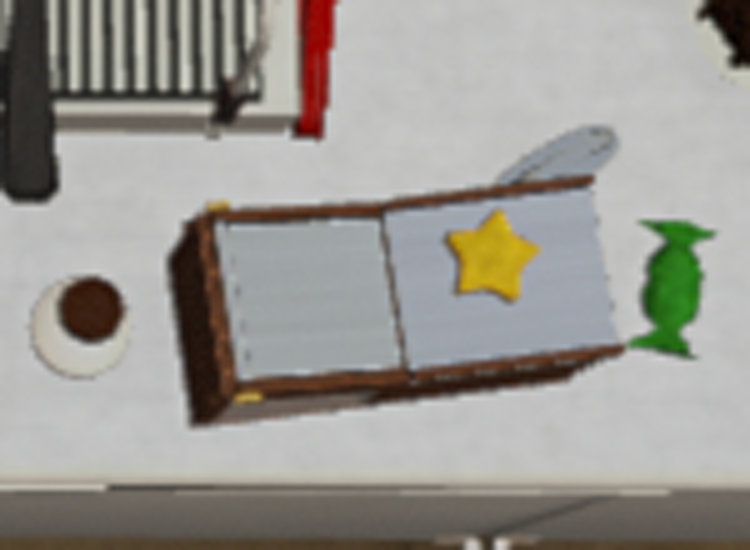

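The crop shows the lip line from crop (382,208) to (406,368). The deck end runs from (592,185) to (622,348), and the star is at (492,256). I'll convert these to world coordinates.

Run:
```python
from h import *
f=lambda u,v,z=.115: ray("top",350+u/5-.4,205+v/5-.4,z)
a,b=f(382,208),f(406,368); c,d=f(592,190),f(622,348)
print("lip",a,b,np.linalg.norm(a-b),"end",c,d,np.linalg.norm(c-d))
L=(a+b)/2;E=(c+d)/2; print("L",L,"len",np.linalg.norm(L-E))
e1=(L-E);e1/=np.linalg.norm(e1); n=a-b; n/=np.linalg.norm(n)
print("ang axis",np.degrees(np.arctan2(e1[1],e1[0])),"from lip",np.degrees(np.arctan2(n[1],n[0]))+90)
# long top edges: outer rail far edge (z .126) and bin near
p,q=f(592,180,.126),f(385,207,.126); r=q-p; print("rail ang",np.degrees(np.arctan2(r[1],r[0])))
p,q=f(620,350,.126),f(412,376,.126); r=q-p; print("rail2 ang",np.degrees(np.arctan2(r[1],r[0])))
s=f(492,256,.132); s2=ray("top",447.97,256.03,.13)
for s in(s,s2): print("sweet",s,"along",(s-L)@e1,"across",(s-L)@[e1[1],-e1[0],0])
st=manip.state(); w,x,y,z=st["tool_rot"]; print("tool y dir deg",np.degrees(np.arctan2(1-2*(x*x+z*z),2*(x*y-w*z))),st["tool_pos"])
print("handle", ray("top",355,243,.07))
```

```text
lip [ 0.53811695 -0.37845017  0.115     ] [ 0.45061398 -0.38869953  0.115     ] 0.08810118472599045 end [ 0.54868165 -0.4928587   0.115     ] [ 0.46210266 -0.50516111  0.115     ] 0.08744867583281693
L [ 0.49436547 -0.38357485  0.115     ] len 0.11596051322211207
ang axis 95.45649988419544 from lip 96.68070005291737
rail ang 97.83502600208307
rail2 ang 97.46506309652689
sweet [ 0.50903688 -0.43330951  0.132     ] along -0.05090440547707329 across 0.009875664707127807
sweet [ 0.50875518 -0.43365995  0.13      ] along -0.05122646983636089 across 0.009561916055247414
tool y dir deg -73.5665946431972 [ 0.176698   -0.5988618   0.19568709]
handle [ 0.55472379 -0.18843133  0.07      ]
```

```bash
python3 -m crank '[{"turn":0.085,"z":-1},{"turn":0.085,"z":-1},{"x":4,"y":-1.2},{"x":4,"y":-1.2},{"x":4,"y":-1.2}]' 100; python3 -m crank '[{"x":4,"y":-1.2},{"x":4,"y":-1.2},{"x":4,"y":-1.2},{"x":3,"y":-0.6},{}]'
cat > st.py <<'E'
from h import *
A=np.radians(96.7); L=np.array([.4944,-.3836,.115]); 
Rb=np.array([[np.sin(A),-np.cos(A),0],[np.cos(A),np.sin(A),0],[0,0,1]])
def box(p): return Rb@(np.asarray(p)-L)
def show():
    s=manip.state(); w,x,y,z=s["tool_rot"]
    print("t %.2f box mm"%s["time"],(1000*box(s["tool_pos"])).round(1),"yaw",round(np.degrees(np.arctan2(1-2*(x*x+z*z),2*(x*y-w*z))),2),"F",s["contact_force"].round(1))
E
cat > w.py <<'E'
import sys; from st import *
show(); M=manip.camera_model("wrist"); p,d=manip.grab_frame("wrist")
cv2.imwrite("pics/%s.png"%sys.argv[1],p[:,:,::-1]); np.save("pics/%s.npy"%sys.argv[1],d); np.savez("pics/%s_m.npz"%sys.argv[1],**M)
E
python3 w.py w1
```

```text
t 0.10 box mm [-340.6 -176.7   80.7] yaw -73.57 F [ 0.2  0.4 -0.2]schema error: expected keys x, y, z, turn
schema error: expected keys x, y, z, turn
```

View pics/w1.png

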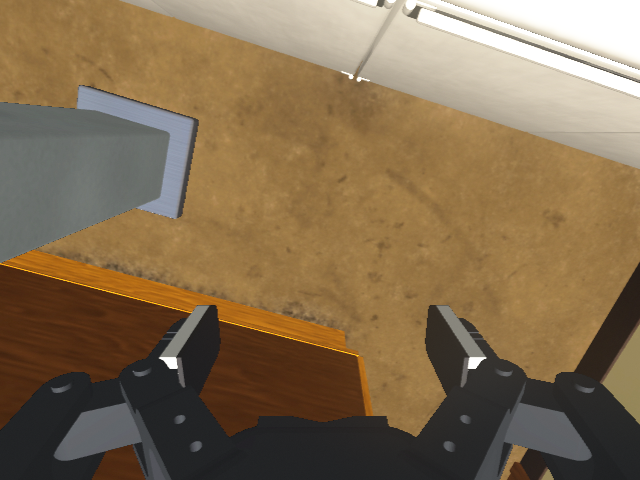

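The moves were refused because every row needs all four keys, so nothing moved. The wrist image shows only the floor, with the fingers at (205,330) and (440,330).

```bash
python3 -m crank '[{"x":0,"y":0,"z":-1,"turn":0.085},{"x":0,"y":0,"z":-1,"turn":0.085},{"x":4,"y":-1.2,"z":0,"turn":0},{"x":4,"y":-1.2,"z":0,"turn":0},{"x":4,"y":-1.2,"z":0,"turn":0}]' 100; python3 -m crank '[{"x":4,"y":-1.2,"z":0,"turn":0},{"x":4,"y":-1.2,"z":0,"turn":0},{"x":4,"y":-1.2,"z":0,"turn":0},{"x":3,"y":-0.6,"z":0,"turn":0},{"x":0,"y":0,"z":0,"turn":0}]'
python3 w.py w2
```

```text
time: 0.65
tool_pos: [0.2926, -0.549, 0.2165]
tool_rot: [-0.0, 0.998, 0.058, -0.0]
contact_force: [0.3, 0.7, -1.3]
gripper_width: 0.999
grasp_force: 0.0
time: 1.15
tool_pos: [0.4389, -0.4884, 0.2161]
tool_rot: [-0.001, 0.998, 0.061, 0.0]
contact_force: [0.1, -0.4, 0.3]
gripper_width: 1.0
grasp_force: 0.0
t 1.15 box mm [-67.3 -97.7 101.1] yaw -83.04 F [ 0.1 -0.4  0.3]
```

View pics/w2.png

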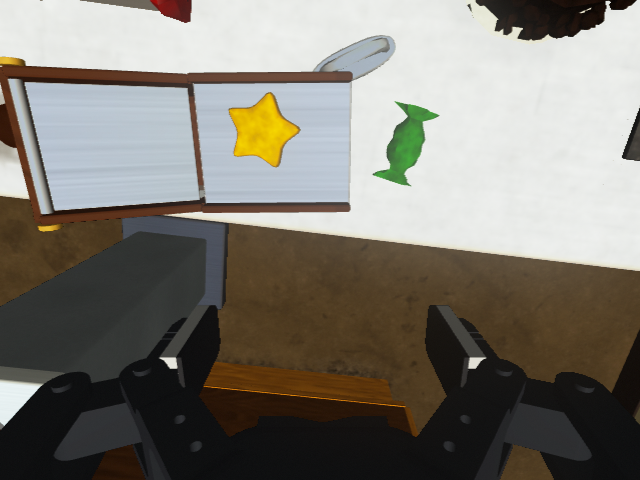

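The wrist view shows the box clearly: the lip runs (191,82)–(203,203), the deck end is at column 351, the star is at (263,129) and the twist sweet at (406,143).

Run:
```python
from st import *
M=dict(np.load("pics/w2_m.npz")); f=lambda u,v,z=.115: box(ray("",u,v,z,M))*1000
print("lip",f(191,82),f(203,203)); print("end",f(351,80),f(351,204))
print("rail top outer",f(191,73,.126),f(351,72,.126),"near",f(203,211,.126),f(351,210,.126))
p=cv2.imread("pics/w2.png"); h=cv2.cvtColor(p,cv2.COLOR_BGR2HSV); m=cv2.inRange(h[:240],(20,120,120),(35,255,255))[:, :340]; m[:, :205]=0
c=max(cv2.findContours(m,0,1)[0],key=cv2.contourArea); mo=cv2.moments(c)
P=np.array([f(*q[0],.13) for q in c]); print("sweet",f(mo["m10"]/mo["m00"],mo["m01"]/mo["m00"],.13),P.min(0),P.max(0))
```

```text
lip [ 4.11569376e+01 -2.22262460e+00 -1.38777878e-14] [-4.71916284e+01 -2.39459285e+00 -1.38777878e-14]
end [ 4.29007885e+01 -1.17477026e+02 -1.38777878e-14] [-4.75229360e+01 -1.19993003e+02 -1.38777878e-14]
rail top outer [45.53439834 -6.57715433 11.        ] [  46.56092755 -116.53936032   11.        ] near [-51.24548363  -5.54185876  11.        ] [ -50.00141283 -119.22613956   11.        ]
sweet [  8.22651673 -54.03116486  15.        ] [-16.68795711 -79.79753226  15.        ] [ 32.61870084 -31.7794313   15.        ]
```

```bash
python3 -m crank '[{"x":3.7,"y":-1.8,"z":0,"turn":0},{"x":3.6,"y":-1.8,"z":0,"turn":0},{"x":0,"y":0,"z":2,"turn":0},{"x":0,"y":0,"z":2,"turn":0},{"x":0,"y":0,"z":0,"turn":0}]'
python3 - <<'E'
from st import *
show()
M=dict(np.load("pics/w2_m.npz")); d=np.load("pics/w2.npy"); W=cloud("",d,M); B=(W-L)@Rb.T*1000-[-67.3,-97.7,101.1]
for u in range(160,480,8):
    col=[(v,B[v,u].round(0)) for v in range(290,400) if d[v,u]>0 and abs(B[v,u,2])<60]
    if col:
        q=min(col,key=lambda t:t[1][2]); print(u,q)
E
```

```text
time: 1.7
tool_pos: [0.5017, -0.4451, 0.1725]
tool_rot: [-0.003, 0.998, 0.058, -0.002]
contact_force: [-0.5, 0.1, -0.3]
gripper_width: 0.999
grasp_force: 0.0
t 1.70 box mm [  0.1 -61.9  57.5] yaw -83.36 F [-0.5  0.1 -0.3]
176 (322, array([ 5., 56., 57.]))
184 (318, array([ 6., 53., 56.]))
192 (312, array([10., 49., 58.]))
200 (305, array([10., 48., 52.]))
208 (305, array([10., 45., 53.]))
216 (306, array([ 8., 43., 49.]))
432 (305, array([ 10., -43.,  52.]))
440 (305, array([ 11., -46.,  52.]))
448 (306, array([ 10., -49.,  52.]))
464 (319, array([  6., -54.,  56.]))
472 (325, array([  6., -56.,  59.]))
```

```bash
python3 w.py w3
python3 - <<'E'
from st import *
M=dict(np.load("pics/w3_m.npz")); d=np.load("pics/w3.npy"); W=cloud("",d,M); B=(W-L)@Rb.T*1000
T=M["world_to_cam"];R=T[:3,:3]
print("cam",box(-R.T@T[:3,3])*1000,"fwd",Rb@R[2],"K",M["mtx"])
for u in(204,440):
  for v in range(295,345,4): print(u,v,d[v,u].round(3),B[v,u].round(0))
for v in(20,60,100,140,180,220,260,290): print(v,[B[v,u].round(0).tolist() for u in (250,320,400)])
# project expected tip
for y in(43,57,-43,-57):
  for z in(0,13):
    p=Rb.T@(np.array([.1+11,-61.9+y,57.5+z])/1000)+L; c=R@p+T[:3,3]; q=M["mtx"]@c; print(y,z,q[:2]/q[2])
E
```

```text
t 1.70 box mm [  0.1 -61.9  57.5] yaw -83.36 F [-0.5  0.1 -0.3]
cam [ 76.33587696 -62.7499129  234.70224278] fwd [-0.30216658  0.0058633  -0.95323711] K [[355.53413569   0.         322.27212329]
 [  0.         355.53413569 241.48516173]
 [  0.           0.           1.        ]]
204 295 0.248 [-34.  21.  10.]
204 299 0.247 [-36.  21.  12.]
204 303 0.249 [-40.  22.  11.]
204 307 0.137 [ 11. -16. 112.]
204 311 0.133 [ 11. -18. 116.]
204 315 0.132 [ 10. -18. 117.]
204 319 0.13 [ 10. -19. 120.]
204 323 0.129 [  9. -19. 121.]
204 327 0.128 [  8. -19. 122.]
204 331 0.128 [  7. -19. 123.]
204 335 0.128 [  6. -19. 123.]
204 339 0.128 [  4. -19. 124.]
204 343 0.128 [  3. -19. 124.]
440 295 0.385 [ -95. -188. -116.]
440 299 0.387 [-100. -189. -116.]
440 303 0.388 [-105. -189. -116.]
440 307 0.137 [  11. -107.  111.]
440 311 0.134 [  11. -106.  115.]
440 315 0.13 [  11. -105.  118.]
440 319 0.129 [  11. -105.  120.]
440 323 0.13 [   9. -105.  120.]
440 327 0.129 [   8. -105.  121.]
440 331 0.129 [   6. -105.  121.]
440 335 0.129 [   5. -105.  122.]
440 339 0.129 [   3. -105.  122.]
440 343 0.13
[... 165 characters left out ...]
4.0]]
100 [[102.0, 5.0, -115.0], [101.0, -59.0, -113.0], [101.0, -132.0, -115.0]]
140 [[66.0, 7.0, -114.0], [66.0, -59.0, -115.0], [68.0, -123.0, -61.0]]
180 [[46.0, -16.0, 11.0], [46.0, -60.0, 11.0], [46.0, -110.0, 11.0]]
220 [[18.0, -12.0, 1.0], [22.0, -60.0, 20.0], [18.0, -114.0, 1.0]]
260 [[-12.0, -10.0, 0.0], [-4.0, -60.0, 20.0], [-12.0, -116.0, -0.0]]
290 [[-35.0, -9.0, -1.0], [-35.0, -60.0, 1.0], [-35.0, -117.0, 0.0]]
43 0 [241.81640256 257.74372199]
43 13 [236.02042611 266.79845838]
57 0 [215.51135029 257.73474254]
57 13 [207.87197204 266.78463939]
-43 0 [403.90751952 257.79905309]
-43 13 [409.50843754 266.88362926]
-57 0 [430.37660991 257.80808853]
-57 13 [437.84480866 266.8975405 ]
```

View pics/w3.png

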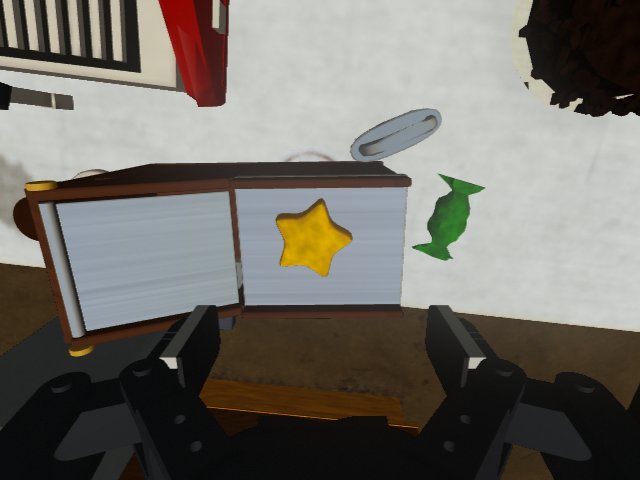

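The view shows the fingers at (205,320) and (440,320), and the star at (315,238) between their lines. The wrist depth puts the fingertips well above the TCP, so I'll check their height from the fixed cameras.

Run:
```python
from st import *
show()
for n in("scene","top"):
    p,d=manip.grab_frame(n); cv2.imwrite(f"pics/{n}3.png",p[:,:,::-1])
    B=(cloud(n,d)-L)@Rb.T*1000
    g=p.max(2)<90
    for lo in range(20,180,10):
        s=(d>0)&(B[...,2]>lo)&(B[...,2]<=lo+10)&(abs(B[...,0])<60)&(abs(B[...,1]+62)<75)
        if s.sum(): print(n,lo,s.sum(),B[s].min(0).round(),B[s].max(0).round())
    s=(d>0)&(B[...,2]>45)&(B[...,2]<180)&(abs(B[...,0])<60)&(abs(B[...,1]+62)<75)
    if s.sum(): v,u=np.nonzero(s); print("px",u.min(),u.max(),v.min(),v.max())
p=Rb.T@np.array([0,-.062,.0575])+L; c=manip.camera_model("scene");q=c["mtx"]@(c["world_to_cam"][:3,:3]@p+c["world_to_cam"][:3,3]);print(q[:2]/q[2])
```

```text
t 1.75 box mm [  0.6 -62.8  59.6] yaw -83.38 F [-0.2  1.  -0.6]
scene 170 5 [ -4. -39. 174.] [  5. -22. 179.]
px 410 412 150 154
top 170 7 [ 13. -24. 170.] [ 18. -19. 179.]
px 449 451 242 244
[411.55585944 178.20179327]
```

```bash
python3 -m crank '[{"x":0.6,"y":0,"z":1.5,"turn":0},{"x":0,"y":0,"z":2,"turn":0},{"x":0,"y":0,"z":1.5,"turn":0},{"x":0,"y":0,"z":0,"turn":0},{"x":0,"y":0,"z":0,"turn":0}]'
python3 w.py w4
```

```text
time: 2.35
tool_pos: [0.51, -0.4455, 0.1265]
tool_rot: [-0.0, 0.998, 0.058, -0.0]
contact_force: [-1.3, 0.1, 0.0]
gripper_width: 0.999
grasp_force: 0.0
t 2.35 box mm [  8.3 -63.3  11.5] yaw -83.31 F [-1.3  0.1  0. ]
```

View pics/w4.png

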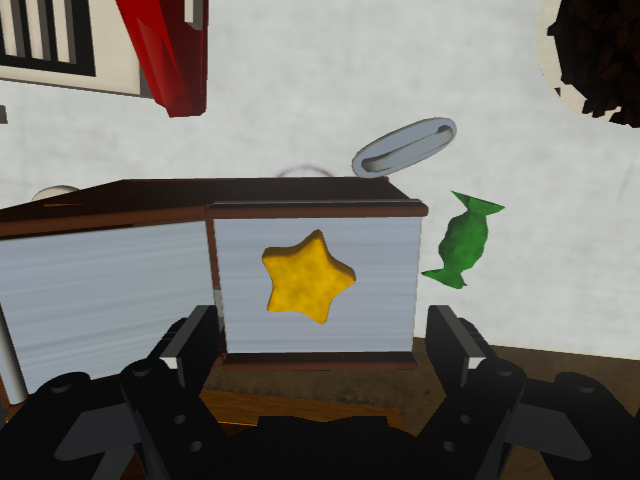

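The star sits at (308,278) between the finger lines, with nothing touching. I'll probe downward slowly and watch the force.

```bash
python3 -m crank '[{"x":0,"y":0,"z":0.7,"turn":0},{"x":0,"y":0,"z":0.5,"turn":0},{"x":0,"y":0,"z":0.3,"turn":0},{"x":0,"y":0,"z":0,"turn":0},{"x":0,"y":0,"z":0,"turn":0}]'
python3 -m crank '[{"x":0,"y":0,"z":0.2,"turn":0},{"x":0,"y":0,"z":0.2,"turn":0},{"x":0,"y":0,"z":0,"turn":0}]'; python3 -c "from st import *;show()"
```

```text
time: 2.9
tool_pos: [0.5101, -0.4455, 0.1117]
tool_rot: [-0.0, 0.998, 0.058, -0.0]
contact_force: [0.4, -0.8, 0.1]
gripper_width: 0.995
grasp_force: 0.0
time: 3.2
tool_pos: [0.51, -0.4454, 0.1074]
tool_rot: [-0.0, 0.998, 0.058, -0.0]
contact_force: [0.8, -0.0, 0.2]
gripper_width: 0.997
grasp_force: 0.0
t 3.20 box mm [  8.3 -63.2  -7.6] yaw -83.31 F [ 0.8 -0.   0.2]
```

```bash
for i in 1 2 3 ; do python3 -m crank '[{"x":0,"y":0,"z":0.2,"turn":0},{"x":0,"y":0,"z":0,"turn":0}]' | egrep 'pos|force'; done
```

```text
tool_pos: [0.51, -0.4454, 0.1055]
contact_force: [-0.0, 0.7, 0.3]
grasp_force: 0.0
tool_pos: [0.51, -0.4454, 0.1034]
contact_force: [-0.0, -1.0, 0.4]
grasp_force: 0.0
tool_pos: [0.51, -0.4454, 0.1014]
contact_force: [-0.7, 0.6, -0.9]
grasp_force: 0.0
```

```bash
for i in 1 2 3 ; do python3 -m crank '[{"x":0,"y":0,"z":0.15,"turn":0},{"x":0,"y":0,"z":0,"turn":0}]' | egrep 'pos|contact'; done; python3 w.py w5
python3 - <<'E'
from st import *
M=dict(np.load("pics/w5_m.npz")); d=np.load("pics/w5.npy"); B=(cloud("",d,M)-L)@Rb.T*1000
for u in(204,215,440):
  for v in range(285,325,4): print(u,v,d[v,u].round(3),B[v,u].round(0))
E
```

```text
tool_pos: [0.51, -0.4455, 0.1]
contact_force: [0.5, -0.3, 0.6]
tool_pos: [0.51, -0.4455, 0.0986]
contact_force: [0.2, 0.7, -0.6]
tool_pos: [0.51, -0.4454, 0.097]
contact_force: [-0.5, -0.1, 0.1]
t 4.40 box mm [  8.3 -63.2 -18. ] yaw -83.31 F [-0.5 -0.1  0.1]
204 285 0.172 [13. -6.  2.]
204 289 0.173 [10. -5.  2.]
204 293 0.175 [ 7. -5.  0.]
204 297 0.176 [ 5. -4. -0.]
204 301 0.178 [ 2. -4. -1.]
204 305 0.141 [ 18. -16.  33.]
204 309 0.135 [ 19. -18.  39.]
204 313 0.134 [ 18. -18.  40.]
204 317 0.131 [ 18. -19.  43.]
204 321 0.128 [ 18. -20.  46.]
215 285 0.174 [ 12. -10.  -0.]
215 289 0.175 [  9. -10.  -1.]
215 293 0.174 [  8. -10.   1.]
215 297 0.175 [  6. -10.   1.]
215 301 0.175 [  3. -10.   1.]
215 305 0.142 [ 17. -20.  31.]
215 309 0.141 [ 16. -21.  33.]
215 313 0.141 [ 15. -20.  33.]
215 317 0.141 [ 13. -21.  34.]
215 321 0.142 [ 11. -20.  33.]
440 285 0.279 [ -32. -155.  -97.]
440 289 0.28 [ -36. -156.  -97.]
440 293 0.3 [ -47. -162. -114.]
440 297 0.302 [ -52. -163. -115.]
440 301 0.304 [ -56. -164. -116.]
440 305 0.139 [  19. -109.   34.]
440 309 0.136 [  18. -108.   37.]
440 313 0.134 [  18. -107.   40.]
440 317 0.13 [  19. -106.   44.]
440 321 0.129 [  18. -106.   45.]
```

View pics/w5.png

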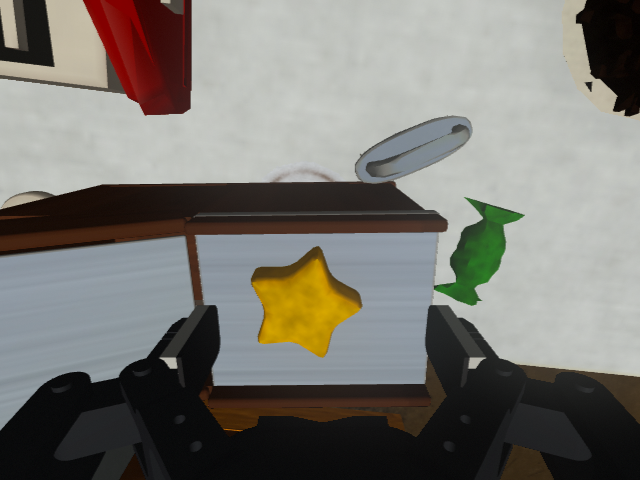

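The fingertips are still about 31 mm above the deck and there's no contact. The star (305,302) lies between the fingers. Before going lower, I'll profile the gripper shape relative to the TCP from the depth image.

Run:
```python
from st import *
M=dict(np.load("pics/w5_m.npz")); d=np.load("pics/w5.npy"); B=(cloud("",d,M)-L)@Rb.T*1000-[8.3,-63.2,-18]
for v in range(300,480,12): print(v,' '.join("%d,%d,%d"%tuple(B[v,u]) if d[v,u]>0 else '-' for u in (10,60,100,140,170,185,200,214,260,320)))
```

```text
300 10,126,47 6,112,39 3,98,34 0,84,28 -1,73,23 -3,67,20 -56,100,-85 -4,53,18 3,27,34 5,1,38
312 4,128,47 1,112,41 -1,99,35 -4,84,29 -7,73,24 -9,67,21 10,46,57 7,42,52 -11,31,18 0,1,38
324 0,128,47 -4,114,40 -8,100,34 -11,86,28 -14,74,24 10,48,66 11,42,67 3,42,54 -17,31,18 -6,1,38
336 -6,130,47 -10,115,41 -13,101,36 -18,87,29 6,53,68 10,45,74 7,42,69 -1,42,54 -13,28,36 -12,1,38
348 -11,130,48 -16,116,41 -19,101,36 -24,87,29 10,48,80 10,43,81 2,43,69 -6,42,56 -32,32,17 -18,1,38
360 -17,132,48 -21,116,42 -25,102,37 11,53,88 9,46,85 7,42,83 0,42,71 -10,42,57 -38,32,19 -39,1,18
372 -22,133,49 -27,117,43 -32,104,36 12,50,95 11,42,93 4,42,85 -4,42,72 -45,57,19 -47,33,17 -46,1,18
384 -28,134,49 12,68,100 6,63,92 11,48,99 11,40,98 0,42,85 -8,42,74 -54,58,18 -54,33,17 -54,1,18
396 -34,135,50 11,65,104 6,60,97 11,46,103 16,35,109 15,32,108 -56,64,24 -55,56,25 -55,32,26 -55,1,25
408 -41,138,49 11,63,107 6,58,101 15,41,112 16,34,112 16,30,112 16,27,112 -939,416,-932 -956,243,-951 -984,10,-982
420 11,72,111 11,61,110 2,58,102 13,41,113 16,32,116 16,29,116 16,26,116 15,23,115 8,15,108 -986,10,-922
432 11,69,114 9,60,112 -1,59,101 8,42,111 16,31,119 16,28,119 16,25,119 16,22,119 10,14,113 9,0,112
444 11,67,117 -1,68,105 -5,60,102 -7,51,99 15,30,121 17,26,123 16,24,122 15,21,122 10,13,116 9,0,116
456 11,64,120 -6,69,105 -11,62,100 -8,49,103 15,29,124 16,26,124 16,23,124 16,20,125 11,13,120 10,0,120
468 11,62,123 -7,68,107 -480,384,-291 -903,555,-648 15,28,127 16,25,127 16,22,127 18,19,129 10,12,122 10,0,122
```

The whole gripper sits about 39 mm behind the reported TCP: the tips measure +52 instead of 13 and the body +112 instead of 73. I'll use that offset, so I still have to go down about 28 mm.

```bash
python3 -m crank '[{"x":0,"y":0,"z":0.9,"turn":0},{"x":0,"y":0,"z":0.8,"turn":0},{"x":0,"y":0,"z":0.6,"turn":0},{"x":0,"y":0,"z":0.2,"turn":0},{"x":0,"y":0,"z":0,"turn":0}]'|egrep 'pos|contact'; python3 w.py w6
python3 - <<'E'
from st import *
M=dict(np.load("pics/w6_m.npz")); d=np.load("pics/w6.npy"); B=(cloud("",d,M)-L)@Rb.T*1000
for u in(208,214,432,440):
  for v in range(300,320,3): print(u,v,B[v,u].round(0))
E
```

```text
tool_pos: [0.5098, -0.4452, 0.0713]
contact_force: [0.5, -0.1, -0.3]
t 4.95 box mm [  8.1 -62.9 -43.7] yaw -83.31 F [ 0.5 -0.1 -0.3]
208 300 [ 17. -15.   1.]
208 303 [ 15. -15.   0.]
208 306 [ 18. -18.   9.]
208 309 [ 19. -19.  12.]
208 312 [ 18. -20.  14.]
208 315 [ 18. -20.  16.]
208 318 [ 17. -20.  16.]
214 300 [ 17. -18.   1.]
214 303 [ 16. -18.   1.]
214 306 [ 18. -20.   8.]
214 309 [ 16. -20.   8.]
214 312 [ 16. -20.   9.]
214 315 [ 14. -20.   9.]
214 318 [ 14. -20.  10.]
432 300 [  17. -108.    1.]
432 303 [  15. -108.    1.]
432 306 [  18. -106.    9.]
432 309 [  17. -105.    9.]
432 312 [  16. -105.   10.]
432 315 [  15. -105.   11.]
432 318 [  14. -106.   10.]
440 300 [  17. -111.    1.]
440 303 [  16. -111.    1.]
440 306 [  18. -108.    9.]
440 309 [  19. -108.   12.]
440 312 [  18. -107.   14.]
440 315 [  18. -106.   16.]
440 318 [  18. -106.   18.]
```

View pics/w6.png

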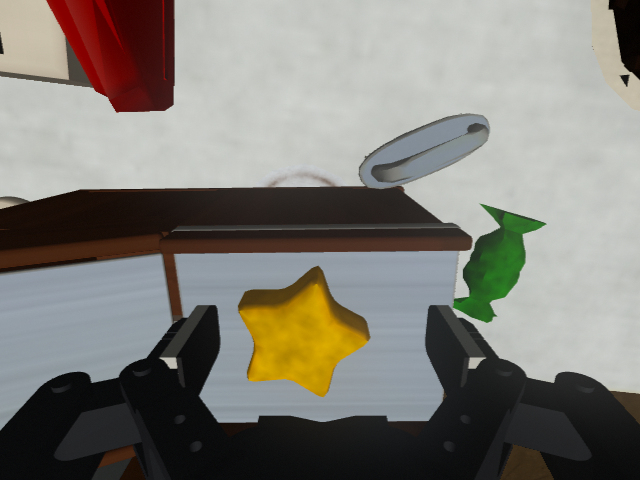

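Tips are about 8 mm above the deck, with the lead finger at (200,330) between the star and the lip and the trailing finger behind the star. I'll lower 4 mm and start the push.

```bash
python3 -m crank '[{"x":0,"y":0,"z":0.2,"turn":0},{"x":0,"y":0,"z":0.2,"turn":0},{"x":0,"y":0,"z":0,"turn":0},{"x":0,"y":-0.4,"z":0,"turn":0},{"x":0,"y":-0.6,"z":0,"turn":0}]'|egrep 'pos|contact';python3 -m crank '[{"x":0,"y":-0.7,"z":0,"turn":0},{"x":0,"y":-0.7,"z":0,"turn":0},{"x":0,"y":-0.7,"z":0,"turn":0},{"x":0,"y":-0.7,"z":0,"turn":0},{"x":0,"y":-0.4,"z":0,"turn":0}]'|egrep 'pos|contact'; python3 w.py w7
```

```text
tool_pos: [0.509, -0.4355, 0.0684]
contact_force: [-0.1, -0.6, -0.5]
tool_pos: [0.5053, -0.4032, 0.0685]
contact_force: [-1.0, -1.5, 1.5]
t 6.00 box mm [  8.5 -20.7 -46.5] yaw -83.28 F [-1.  -1.5  1.5]
```

View pics/w7.png

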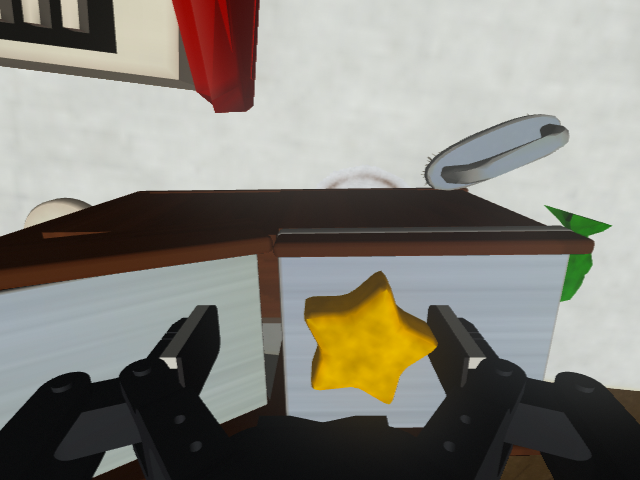

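The flap is opening (gap visible at (270,340)), and the trailing finger now touches the star's rear point at (432,345). I continue.

```bash
python3 -m crank '[{"x":0,"y":-0.8,"z":0,"turn":0},{"x":0,"y":-0.8,"z":0,"turn":0},{"x":0,"y":-0.8,"z":0,"turn":0},{"x":0,"y":-0.8,"z":0,"turn":0},{"x":0,"y":-0.8,"z":0,"turn":0}]'|egrep 'pos|contact';python3 -m crank '[{"x":0,"y":-0.6,"z":0,"turn":0},{"x":0,"y":-0.3,"z":0,"turn":0},{"x":0,"y":0,"z":0,"turn":0}]'|egrep 'pos|contact'
cat > sw.py <<'E'
from st import *
import sys
show(); M=manip.camera_model("wrist"); p,d=manip.grab_frame("wrist"); cv2.imwrite("pics/%s.png"%sys.argv[1],p[:,:,::-1])
B=(cloud("",d,M)-L)@Rb.T*1000
h=cv2.cvtColor(p,cv2.COLOR_RGB2HSV); m=cv2.inRange(h,(20,120,60),(35,255,255))>0
m&=(d>0)&(abs(B[...,0])<45)&(B[...,1]>-120)&(B[...,1]<95)
print("yellow px",m.sum(), m.sum() and np.percentile(B[m],[2,50,98],axis=0).round(0).tolist())
x=int(sys.argv[2]) if len(sys.argv)>2 else 15
for xx in (-15,0,15,30):
    print("x",xx,[(y,int(np.median(B[s][:,2]))) for y in range(-110,110,10) if (s:=(abs(B[...,0]-xx)<4)&(abs(B[...,1]-y)<4)&(d>0)&(B[...,2]<45)).sum()>5])
E
python3 sw.py w8
```

```text
tool_pos: [0.5006, -0.3641, 0.0685]
contact_force: [0.9, -4.5, -0.2]
tool_pos: [0.4999, -0.3565, 0.0693]
contact_force: [-0.1, -7.1, 0.6]
t 6.85 box mm [  8.6  26.3 -45.7] yaw -83.3 F [-0.1 -7.1  0.6]
yellow px 1018 [[-14.0, 3.0, -87.0], [-3.0, 20.0, -84.0], [5.0, 35.0, -82.0]]
x -15 [(-110, 0), (-100, 0), (-90, 0), (-80, 0), (-70, 0), (-60, 0), (-20, 0), (-10, 0), (0, -5), (10, -103), (20, -103), (30, -84), (40, -103), (50, -103), (60, -51), (70, -22), (80, -3), (90, 43), (100, 38)]
x 0 [(-110, 0), (-100, 0), (-90, 0), (-80, 0), (-70, 0), (-60, 0), (-50, 0), (-40, 0), (-20, 9), (-10, 0), (0, -5), (10, -83), (20, -83), (30, -83), (60, -47), (70, 5)]
x 15 [(-100, 0), (-90, 0), (-80, 0), (-70, 0), (-60, 0), (-50, 0), (-40, 0), (-30, 13), (-20, 27), (-10, 0), (0, -1), (70, 23), (80, 14), (90, 33), (100, 38)]
x 30 [(-100, 0), (-90, 0), (-80, 0), (-70, 0), (-60, 0), (-50, 0), (-40, 0), (-30, 0), (-20, 0), (-10, 0), (0, -1), (80, 12), (90, 34), (100, 38)]
```

The sweet lies flat on the bin floor: its top is at −83 and the floor at −103. Now I'll back out slowly so the flap shuts behind the finger.

```bash
for i in 1 2; do python3 -m crank '[{"x":0,"y":0.8,"z":0,"turn":0},{"x":0,"y":0.8,"z":0,"turn":0},{"x":0,"y":0.8,"z":0,"turn":0},{"x":0,"y":0.8,"z":0,"turn":0},{"x":0,"y":0.8,"z":0,"turn":0}]'|egrep 'pos|contact'; done
python3 -m crank '[{"x":0,"y":0.6,"z":0,"turn":0},{"x":0,"y":0.4,"z":0,"turn":0},{"x":0,"y":0.3,"z":0,"turn":0},{"x":0,"y":0,"z":0,"turn":0},{"x":0,"y":0,"z":0,"turn":0}]'|egrep 'pos|contact'
python3 sw.py w9
```

```text
tool_pos: [0.504, -0.3951, 0.0677]
contact_force: [-0.1, -0.4, 1.4]
tool_pos: [0.5088, -0.4352, 0.0681]
contact_force: [0.4, 0.6, 0.3]
tool_pos: [0.5104, -0.4474, 0.0682]
contact_force: [0.7, -0.1, 0.6]
t 8.40 box mm [  8.4 -65.2 -46.8] yaw -83.3 F [ 0.7 -0.1  0.6]
yellow px 78 [[0.0, -3.0, -86.0], [5.0, 39.0, -84.0], [36.0, 47.0, 1.0]]
x -15 [(-110, 0), (-100, 0), (-90, 0), (-80, 0), (-70, 0), (-60, 0), (-50, 0), (-40, 0), (-30, 0), (-20, 0), (20, 9), (50, 22)]
x 0 [(-110, 16), (-100, 0), (-90, 0), (-80, 0), (-70, 0), (-60, 0), (-50, 0), (-40, 0), (-30, 0), (-20, 16), (0, 2), (10, 6), (20, 10), (30, 14), (40, 18), (50, 22), (60, -103), (70, -103), (80, -103), (90, -103), (100, -90)]
x 15 [(-110, 25), (-100, 0), (-90, 0), (-80, 0), (-70, 0), (-60, 0), (-50, 0), (-40, 0), (-30, 0), (-20, 25), (-10, 14), (0, 2), (10, 5), (20, 10), (30, 14), (40, 18), (50, 21), (100, -43)]
x 30 [(-110, 0), (-100, 0), (-90, 0), (-80, 0), (-70, 0), (-60, 0), (-50, 0), (-40, 0), (-30, 0), (-20, 0), (-10, 0), (0, 2), (10, 5), (20, 10), (30, 14), (40, 18)]
```

```bash
python3 -m crank '[{"x":0,"y":0,"z":-1.5,"turn":0},{"x":0,"y":0,"z":-3,"turn":0},{"x":0,"y":0,"z":-4,"turn":0},{"x":0,"y":0,"z":-4,"turn":0},{"x":-2,"y":0,"z":-3,"turn":0}]'|egrep 'pos|contact'
python3 -m crank '[{"x":-4,"y":0,"z":0,"turn":0},{"x":-4,"y":0,"z":0,"turn":0},{"x":0,"y":0,"z":0,"turn":0},{"x":0,"y":0,"z":0,"turn":0},{"x":0,"y":0,"z":0,"turn":0}]'|egrep 'pos|contact'
python3 sw.py w10
python3 - <<'E'
from h import *
a=cv2.imread("pics/top0.png"); p,d=manip.grab_frame("top"); b=p[:,:,::-1].copy(); cv2.imwrite("pics/top9.png",b)
for n,(u,v) in dict(tamper=(367,268),twist=(484,262),star2=(308,276),shaker=(259,268),glass=(151,269),cup=(160,229)).items():
    s=np.s_[v-12:v+12,u-12:u+12]; print(n,np.abs(a[s].astype(int)-b[s]).mean().round(1))
E
```

```text
tool_pos: [0.4923, -0.45, 0.2282]
contact_force: [0.5, -0.7, 0.4]
tool_pos: [0.4118, -0.4591, 0.2241]
contact_force: [1.1, 0.7, -0.0]
t 9.45 box mm [-90.9 -65.4 109.1] yaw -83.28 F [ 1.1  0.7 -0. ]
yellow px 193 [[-10.0, 0.0, -87.0], [7.0, 17.0, -84.0], [23.0, 19.0, 2.0]]
x -15 [(-110, 0), (-100, 0), (-90, 0), (-80, 0), (-70, 0), (-60, 0), (-50, 0), (-40, 0), (-30, 0), (-20, 0), (-10, 0), (0, 2), (10, 6), (20, 9), (30, 14), (40, 18), (50, 22), (60, 27), (70, 31), (80, 35), (90, 42), (100, 38)]
x 0 [(-110, 0), (-100, 0), (-90, 0), (-80, 0), (-70, 0), (-60, 0), (-50, 0), (-40, 0), (-30, 0), (-20, 0), (-10, 0), (0, 2), (10, 6), (20, 10), (30, 14), (40, 18), (50, 23), (60, 27), (70, 31), (80, 35), (90, 42), (100, 38)]
x 15 [(-110, 0), (-100, 0), (-90, 0), (-80, 0), (-70, 0), (-60, 0), (-50, 0), (-40, 0), (-30, 0), (-20, 0), (-10, 0), (0, 2), (10, 6), (20, 10), (30, 14), (40, 18), (50, 22), (60, 26), (70, 31), (80, 35), (90, 42), (100, 38)]
x 30 [(-110, 0), (-100, 0), (-90, 0), (-80, 0), (-70, 0), (-60, 0), (-50, 0), (-40, 0), (-30, 0), (-20, 0), (-10, 0), (0, 2), (10, 5), (20, 9), (30, 14), (40, 18), (50, 22), (60, 26), (70, 31), (80, 35), (90, 42), (100, 38)]
tamper 3.1
twist 76.0
star2 3.4
shaker 2.2
glass 3.6
cup 3.5
```

```bash
python3 -c "
from plant import manip
print(manip.job_done())"
```

```text
the job is handed in; nothing more can be done
None
```

The job is handed in: I opened the flap with the lead finger and pushed the star-shaped sweet in with the other. Depth readings show the sweet flat on the bin floor and the flap shut; the other things look unmoved, except the twist sweet, which I couldn't check at the end (its patch of the final picture had changed, probably because the arm was in the way).

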